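# File a recipe board in the pantry's lever arch file

## Task

Lift the lever of the lever arch file until its rings spring open, hang the beech recipe board on the two posts so that it lies flat on the file's cover with its grip facing out and its wide part down the slope, and press the lever down again until the rings are shut over the posts. Never force the board down: if it does not slip on, feel for the posts. Leave the jar, the scoop and the spoon where they are.

Things in the scene. Friction and masses are not known exactly. Their poses are not given: they have to be found in the camera images.
- file: Open lever arch file, brown card cover, fixed on a plywood stand that slopes 28 degrees. Origin: on the cover, midway between the two posts, 70 mm above the shelf. x runs up the slope (roughly to the robot's right), y along the line of the posts, z out of the cover (28 degrees off vertical, leaning roughly to the robot's left). Cover: x -95 to +165, y +-115 mm. Fixed in a run; place and yaw vary.
- post_left (a point): Rounded top of one post: file x 0, y +40, z +43 mm. Two fixed round steel posts, 7 mm thick, stand out of the cover along the file's z.
- post_right (a point): Rounded top of the other post, alike: file x 0, y -40, z +43 mm.
- lever (a joint): Steel lever, rad. 0 = home, parallel to the cover, 34 mm above it, pointing down the slope from its axis; grows as its free end is lifted out and up the slope; stop at 1.0. It carries the rings. An over-centre spring holds it at either end and reverses near 0.5: about 5 N at the free end starts it from either side, past 0.5 it snaps over by itself; let go short of that it goes back.
- lever_tip (a point): Centre of the lever's free end, a rolled bar 14 mm in diameter and 18 mm long along the file's y; 75 mm from the lever's axis. At rest: file x +70, z +34 mm, free space on both sides. The bar behind it is 12 mm wide and 4 mm thick.
- lever_axis (a point): Middle of the lever's hinge axis (parallel to the file's y), at file x +145, y 0, z +34 mm, between two steel cheeks 32 mm over all and 42 mm high.
- rings (a joint): Two steel arches (5 mm wire) at file y +-40 on one shaft at file x +28, z +9 mm, rad; always 0.8 x the lever's angle. 0 = shut: the arches, 52 mm high, cover the post tops. 0.8 = open, swung up the slope: the arch ends stand at file x +38, z +58 mm, clear of the posts.
- board: Beech recipe board 90 (x) x 120 (y) x 6 mm, 50 to 85 g, loose on the shelf, grip up. Origin: centre of underside; z out of the grip side. Two slots, 12 (x) by 14 (y) mm, pass through at x +33, y +-40 mm. Grip ridge on top: x -30 to +20, 12 mm thick (y), 34 mm tall above the board. Filed, its axes are parallel to the file's, slots over the posts, the rest down the slope.
- board_grip (a point): Point inside the grip ridge, 28 mm above the board's underside, at board x -5, y 0: where to pinch it, across its 12 mm.
- board_holes (a point): Point midway between the two slots, on the underside of the board; when filed it lies at the file's origin within the slots' play.
- jar: Blue glass jar with a metal lid, 84 mm in diameter, 130 mm tall, standing loose; origin under its centre. Leave alone.
- scoop: Steel scoop, an open trough 100 mm long and 56 mm wide with a round handle, 198 mm over all, 36 mm tall, lying along its x. Leave alone.
- spoon: Beech spoon, 260 mm long, lying along its x. Leave alone.
Mind the look-alikes: they are no part of the job. Of the things like the board, leave any that is red; of the rest the smaller one is meant.

How it is judged (in metres and radians):
On the way, in this order (a step that is already met when the one before it is completed fails the run):
1. the lever is up and the rings stand open (value of joint lever above 0.85 rad and value of joint rings above 0.65 rad), for 0.2 s.
2. the board lies on the posts, flat on the cover, with the rings still open (value of joint rings above 0.6 rad and z of board_holes in the frame of file below 0.008 m and distance between board_holes and file below 0.012 m and angle between the z axis of board and the z axis of file, either way round below 0.12 rad), for 0.2 s.
At the end, for the whole second after the job is handed in: The lever is home (below 0.06 rad) and the rings shut (below 0.06 rad); the board hangs on both posts, flat on the cover (slots' midpoint within 12 mm of the file's origin and less than 8 mm out from the cover, within 0.12 rad of parallel), body down the slope, grip outwards, at rest (value of joint each of lever, rings below 0.06 rad and z of board_holes in the frame of file below 0.008 m and distance between board_holes and file below 0.012 m and x of board_grip in the frame of file below -0.02 m and z of board_grip in the frame of file above 0.015 m and angle between the z axis of board and the z axis of file, either way round below 0.12 rad and linear speed of board below 0.02 m/s); the robot touches nothing.
It fails at once if the board is forced against the file with more than 40 N (contact force between board and file above 40 N).
It fails at once if the jar is moved by more than 20 mm (distance of jar from where it was at the start of the episode above 0.02 m).
It fails at once if the spoon is moved by more than 20 mm (distance of spoon from where it was at the start of the episode above 0.02 m).
It fails at once if the scoop is moved by more than 20 mm (distance of scoop from where it was at the start of the episode above 0.02 m).
It also fails if it takes over 67 s, if anything falls off the work surface, if the arm or the gripper's body presses on something with over 40 N, if the wrist force passes 120 N, or if a joint passes its speed limit or range.

## Robot

A 6-joint arm with a two-finger parallel gripper is mounted at the origin on the work surface. World frame = base frame: x ahead of the robot, y to its left, z up, the work surface at z = 0. Lengths are in m, angles in degrees, forces in N, time in s.
With the tool pointing down it reaches from about 0.4 to 0.825 m from the base axis. Payload 7 kg.
Tool frame: the origin (TCP) lies midway between the tips of the shut fingers; the grasp point (between the pads) lies 19 mm behind it; z points along the fingers, y is the line along which they close (so a half turn about z gives the same grasp; the last joint's range is limited). The gripper opens to 88 mm and grips with 3 to 60 N. Pads are 19 mm wide; open, the fingers measure 130 mm over their backs; the gripper's body (78 mm by 193 mm) begins 47 mm behind the grasp point.
Start: joints at [-57.29, 20.546, 0.682, 0, -70.136, -16.507], TCP at [0.188, -0.648, 0.227] pointing down, gripper open.
Joint ranges: [-176.03, 176.03], [-82.01, 121.73], [-58.28, 71.71], [-173.87, 95.51], [-174.79, -0.11], [-173.66, 173.66]. Speed limits (degrees/s): [136.94, 136.94, 172.46, 180, 180, 180].

## Interface

Orientations are given as [roll, pitch, yaw] about the fixed x, y, z axes, in that order (R = Rz(yaw) Ry(pitch) Rx(roll)).
In Python, from plant import ctrl, viewer, close_job gives the robot as it stands. The module is installed in compiled form; this text tells all that it offers.
- The arm moves only by the tool step_arm, never from a script. Its argument "moves" is a list that holds one entry, the list of rows, each a list of 5 numbers: the shift along the world's x, y, z in cm, then the turn about the world's z in rad, then the finger opening in cm, from 0 to 8.76. In form: [[[tx, ty, tz, twist, grip], ...]]. A call has 1 to 10 rows; each row shifts and turns the commanded pose from where the row before left it; what a row does not reach is not made up. A row lasts 1/10 s, in which the tool goes at most 50 mm and 8.59 degrees, less where a joint would pass 70% of its speed; a pose out of reach is approached as far as the arm can. A call with a gripper value outside its range is refused whole. The fingers move at their own pace and stop on an object; the grip force is fixed at half the most. Time passes only in rows, so rows that do not move let the fingers close. It gives the time, the measured TCP pose, the force, the opening and the grip force at its end, in the units of the state.
- ctrl.get_obs(): the state, without advancing time (a new reading comes with each control period).
- viewer.snapshot(name): name is "scene" or "side" or "wrist"; returns (picture, depth): 480x640x3 uint8, blue, green, red; 480x640 float32, m along the optical axis (not along the pixel's ray), 0 where there is no reading.
- viewer.camera_info(name): a dict with "camera_matrix" (3x3 intrinsics, pixels), "eye" and "orientation" of the camera in the world. Camera axes: x right, y down, z forward; pixel columns grow to the right and rows downward; lengths in m; the calibration is good to about 2 mm. A picture is of the moment at which its call begins: read the wrist's pose just before it. camera_info takes no time and is no camera call; for the wrist camera it gives the pose at the moment of the call.
- close_job(): hands the job in; it is judged then, once.
The state is a dict: "clock": time; "joint_pos": joint angles; "qvel": joint speeds; "tau": joint torques, N m; "tool_pos": TCP position; "orientation": TCP orientation; "force": force on the tool from outside, world axes, zero at the start; "moment": the same for the moment, N m; "opening": finger opening in m; "gripper_force": force on a finger pad.
Only numpy, scipy, OpenCV 4.12 (cv2) and the standard library are available. Lean on these libraries where they do the work, as an engineer would, in place of code of your own. Each camera call takes 0.05 s, during which the arm holds its last target. There are 200 camera calls.

## Working session

There is one attempt and no reset: what is moved stays moved. The work goes in short steps, Python scripts to look and compute and a tool call to move; the robot and the scene stay as the last step left them, time stands still between calls to the robot, and variables do not carry over. Pictures are saved under pics/ and viewed, at most 10 in all, crops included, and the job is handed in when it is done.

Besides the shell and the picture viewer there is one more tool, called after "Call:" as name(argument=value, ...), one argument or row to a line, values as JSON. step_arm: Moves the arm, as the interface text tells. Its arguments: {"type":"object","properties":{"moves":{"type":"array","items":{"type":"array","items":{"type":"array","items":{"type":"number"}}}}},"required":["moves"]}

```bash
ls; mkdir -p pics
python3 - <<'E'
from plant import ctrl, viewer
import cv2,numpy as np
o=ctrl.get_obs();print(o)
ims=[]
for n in("scene","side","wrist"):
    p,d=viewer.snapshot(n);cv2.imwrite(f"pics/{n}0.png",p);np.savez(f"/tmp/{n}0.npz",p=p,d=d)
    i=viewer.camera_info(n);print(n,i,(d>0).mean())
E
```

```text
pics
{'clock': 0.0, 'joint_pos': array([-5.72905249e+01,  2.05910688e+01,  6.34789282e-01, -2.12905760e-02,
       -7.01343558e+01, -1.65065702e+01]), 'qvel': array([ 1.39561595e-02, -5.33126230e-02, -4.47369548e-02,  4.04776059e-02,
       -6.43570419e-05, -1.50288603e-02]), 'tau': array([-2.40064801e-03, -5.82717848e+01,  2.93063021e+01,  6.99699238e+00,
        7.01095909e-03, -1.50698093e-04]), 'tool_pos': array([ 0.18820086, -0.6477376 ,  0.22563084]), 'orientation': array([ 1.79907413e+02, -6.56474304e-03, -1.63804340e+02]), 'force': array([-0.00064711, -0.60663696,  0.01496663]), 'moment': array([ 0.04573704, -0.04300324, -0.01122899]), 'gripper_force': 0.0, 'opening': 0.08774913042214327}
scene {'camera_matrix': array([[501.42868607,   0.        , 322.13280669],
       [  0.        , 501.42868607, 238.33666512],
       [  0.        ,   0.        ,   1.        ]]), 'eye': array([0.88231032, 0.59153753, 0.923804  ]), 'orientation': array([-136.22047699,    1.0040636 ,  148.22464973])} 0.99603515625
side {'camera_matrix': array([[529.50268264,   0.        , 321.27017362],
       [  0.        , 529.50268264, 233.2231504 ],
       [  0.        ,   0.        ,   1.        ]]), 'eye': array([-0.07470395,  0.60182248,  1.085217  ]), 'orientation': array([-137.30669755,    0.53593868, -139.34019486])} 0.9961197916666666
wrist {'camera_matrix': array([[397.84706248,   0.        , 323.82643173],
       [  0.        , 397.84706248, 238.92563039],
       [  0.        ,   0.        ,   1.        ]]), 'eye': array([ 0.12371897, -0.66805213,  0.38405317]), 'orientation': array([ 1.65529900e+02, -5.32901774e-02,  1.06214356e+02])} 0.9894986979166667
```

View pics/scene0.png

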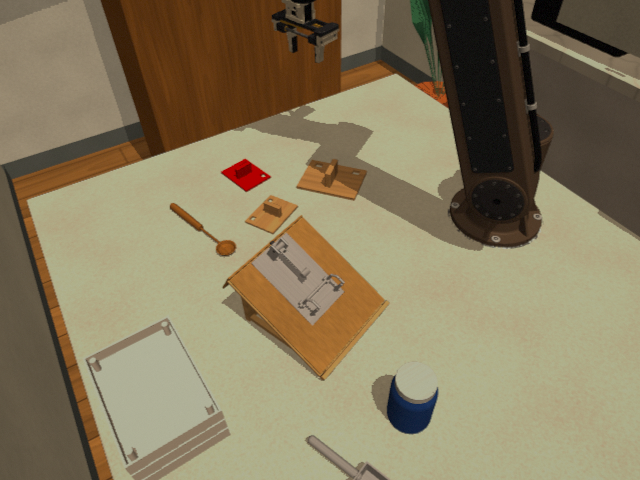

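View pics/side0.png

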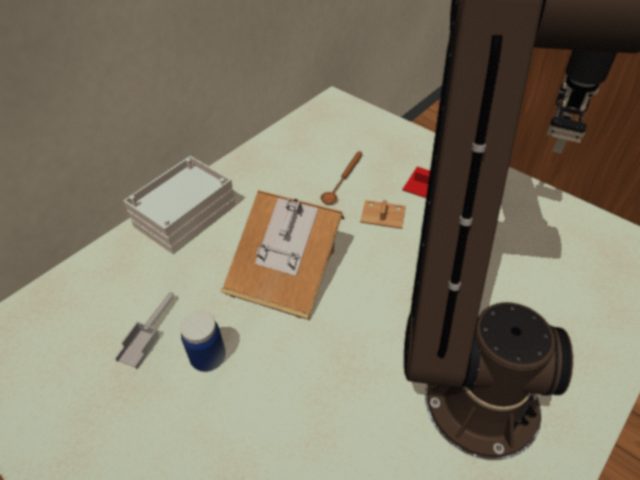

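Candidates for the board in the scene view: red board (246,174), excluded; large beech board (333,180); small beech board (271,213). The description picks the small one, so I'll check it in a close crop. The file is at about (305,290), the jar at (412,400), the spoon at (205,230) and the scoop at (345,460).

```bash
cat > h.py <<'E'
import numpy as np,cv2
from scipy.spatial.transform import Rotation as R
def cam(i): return i["camera_matrix"],np.array(i["eye"]),R.from_euler("xyz",i["orientation"],degrees=True).as_matrix()
def rays(i,uv):
    K,e,M=cam(i);uv=np.atleast_2d(uv).astype(float)
    d=np.c_[(uv-K[[0,1],2])/K[[0,1],[0,1]],np.ones(len(uv))]@M.T
    return e,d
def plane(i,uv,z):
    e,d=rays(i,uv);return e+d*((z-e[2])/d[:,2])[:,None]
def cloud(i,d):
    v,u=np.mgrid[:480,:640];e,r=rays(i,np.c_[u.ravel(),v.ravel()])
    return (e+r*d.reshape(-1,1)).reshape(480,640,3)
def proj(i,P):
    K,e,M=cam(i);c=(np.atleast_2d(P)-e)@M;return c[:,:2]/c[:,2:]*K[[0,1],[0,1]]+K[[0,1],2]
def tri(i1,p1,i2,p2):
    (e1,d1),(e2,d2)=rays(i1,p1),rays(i2,p2);out=[]
    for a,b in zip(d1,d2):
        s=np.linalg.lstsq(np.c_[a,-b],e2-e1,rcond=None)[0];q1,q2=e1+s[0]*a,e2+s[1]*b;out.append(np.r_[(q1+q2)/2,np.linalg.norm(q1-q2)])
    return np.array(out)
E
python3 - <<'E'
from h import *
from plant import viewer
d=np.load("/tmp/scene0.npz");i=viewer.camera_info("scene")
p=d["p"][140:385,160:400];cv2.imwrite("pics/c1.png",cv2.resize(p,None,fx=2.4,fy=2.4,interpolation=cv2.INTER_CUBIC))
C=cloud(i,d["d"])
for u,v in[(271,225),(285,205),(273,207),(333,190),(330,170),(246,180),(365,310),(300,340),(300,230),(412,380),(200,400),(450,200)]:print(u,v,C[v,u].round(3))
s=np.load("/tmp/side0.npz");j=viewer.camera_info("side");C2=cloud(j,s["d"])
for u,v in[(370,218),(384,207),(300,280),(240,260)]:print(u,v,C2[v,u].round(3))
p=s["p"][180:330,210:420];cv2.imwrite("pics/c2.png",cv2.resize(p,None,fx=3.6,fy=3.6,interpolation=cv2.INTER_CUBIC))
E
```

```text
271 225 [ 0.519 -0.28   0.004]
285 205 [ 0.453 -0.322  0.009]
273 207 [ 0.496 -0.307  0.036]
333 190 [ 0.311 -0.304  0.009]
330 170 [ 0.301 -0.334  0.055]
246 180 [ 0.494 -0.48   0.005]
365 310 [0.482 0.091 0.034]
300 340 [0.645 0.095 0.06 ]
300 230 [ 0.525 -0.104  0.138]
412 380 [0.541 0.308 0.13 ]
200 400 [0.864 0.115 0.074]
450 200 [ 0.06  -0.103  0.001]
370 218 [ 0.514 -0.281  0.006]
384 207 [ 0.493 -0.315  0.037]
300 280 [0.487 0.042 0.06 ]
240 260 [0.646 0.092 0.06 ]
```

View pics/c1.png

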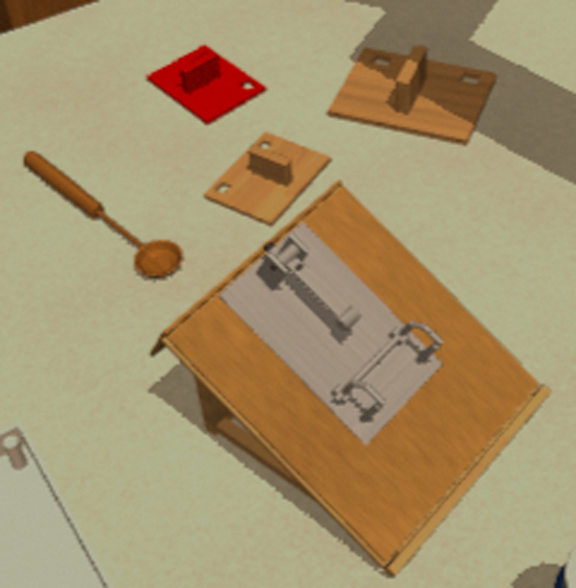

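View pics/c2.png

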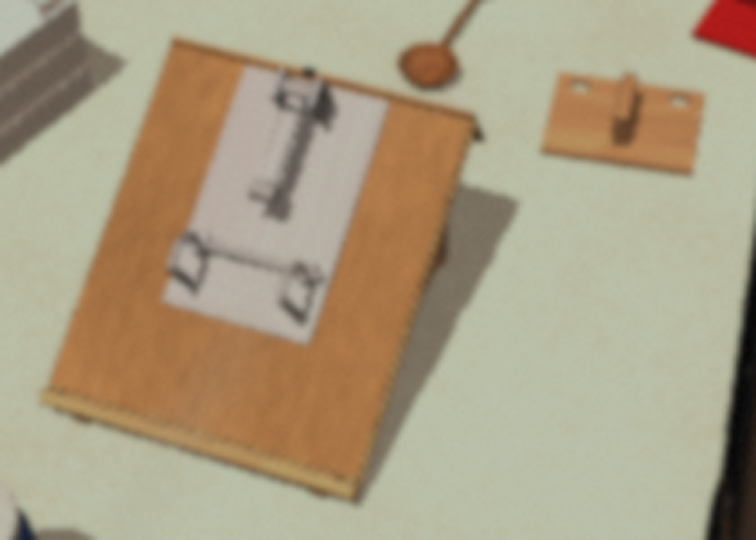

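The c1 crop shows the small beech board with grip up and slots at crop (265,145) and (223,187). The lever tip is at crop (345,322) and the rings at (420,340) and (360,395). The large beech board and the red one are separate. Next I'll measure from both views.

Run:
```python
from h import *
from plant import viewer
i=viewer.camera_info("scene");j=viewer.camera_info("side")
S=np.load("/tmp/scene0.npz");T=np.load("/tmp/side0.npz")
f1=lambda l:np.array(l)/2.4+[160,140]-.3; f2=lambda l:np.array(l)/3.6+[210,180]-.36
# board: slots, corners, at z=.006, two views
print("slots sc",plane(i,f1([(265,145),(223,187)]),.006).round(4))
print("slots sd",plane(j,f2([(581,86),(680,101)]),.006).round(4))
print("slots tri",tri(i,f1([(265,145),(223,187)]),j,f2([(680,101),(581,86)])).round(4))
print("corners sc",plane(i,f1([(265,133),(330,159),(272,222),(206,194)]),.006).round(4))
# colour masks + depth
def mask(p,lo,hi):return cv2.inRange(cv2.cvtColor(p,cv2.COLOR_BGR2HSV),lo,hi)>0
for n,cc,D in(("scene",i,S),("side",j,T)):
    C=cloud(cc,D["d"]);m=mask(D["p"],(5,90,60),(25,255,255))
    x,y,z=C[...,0],C[...,1],C[...,2]
    bt=m&(abs(x-.5)<.1)&(abs(y+.305)<.1)&(z<.09)&(z>.003)&(z<.013)
    k,l,st,_=cv2.connectedComponentsWithStats(bt.astype(np.uint8));b=l==1+st[1:,4].argmax()
    P=C[b];print(n,"board top z",np.median(P[:,2]).round(4),"rect",cv2.minAreaRect((P[:,:2]*1000).astype(np.float32)))
    g=m&(abs(x-.495)<.06)&(abs(y+.305)<.06)&(z>.034);G=C[g]
    print(" ridge top",np.median(G[:,2]).round(4),cv2.minAreaRect((G[:,:2]*1000).astype(np.float32)),g.sum())
    cv=m&(z>.02)&(abs(x-.55)<.25)&(y>-.2)&(y<.25);Q=C[cv];c=np.median(Q,0)
    for _ in range(4):
        c=Q.mean(0);nn=np.linalg.svd(Q-c,full_matrices=False)[2][2];nn*=np.sign(nn[2]);Q=Q[abs((Q-c)@nn)<.004]
    print(" n",nn.round(4),"tilt",np.degrees(np.arccos(nn[2])).round(2),"yaw up",np.degrees(np.arctan2(-nn[1],-nn[0])).round(2),"c",c.round(4),len(Q))
    # in-plane axes
    up=np.r_[-nn[0],-nn[1],0];up/=np.linalg.norm(up);up=up-nn*(up@nn);up/=np.linalg.norm(up);yy=np.cross(nn,up)
    L=np.c_[Q@up,Q@yy]*1000;r=cv2.minAreaRect(L.astype(np.float32));print(" rect (want 260x230)",r, np.percentile(L,[.5,99.5],axis=0).round(1).tolist())
    np.savez(f"/tmp/{n}_pl.npz",up=up,yy=yy,nn=nn,c=c,r=np.array(r[0])/1000,ang=r[2])
```

```text
slots sc [[ 0.4764 -0.3653  0.006 ]
 [ 0.5477 -0.329   0.006 ]]
slots sd [[ 0.5475 -0.3302  0.006 ]
 [ 0.4762 -0.3676  0.006 ]]
slots tri [[ 0.476  -0.3668  0.0056  0.0016]
 [ 0.5475 -0.3299  0.0057  0.0008]]
corners sc [[ 0.4667 -0.3838  0.006 ]
 [ 0.4256 -0.3044  0.006 ]
 [ 0.5275 -0.2516  0.006 ]
 [ 0.5684 -0.3292  0.006 ]]
scene board top z 0.0059 rect ((497.17205810546875, -317.6023864746094), (124.5241928100586, 93.33649444580078), 28.320514678955078)
 ridge top 0.0387 ((495.3811340332031, -312.3262634277344), (14.747655868530273, 50.94337463378906), 27.543041229248047) 80
 n [-0.1551  0.4377  0.8856] tilt 27.67 yaw up -70.49 c [0.5649 0.0457 0.0705] 7514
 rect (want 260x230) ((191.0509033203125, 546.0831909179688), (278.2232360839844, 235.79266357421875), 0.42499202489852905) [[53.3, 430.2], [327.8, 661.3]]
side board top z 0.006 rect ((497.40728759765625, -319.15625), (118.28350830078125, 96.02863311767578), 27.699949264526367)
 ridge top 0.0387 ((493.3470153808594, -313.1103515625), (11.534883499145508, 47.52657699584961), 28.503419876098633) 56
 n [-0.1635  0.4388  0.8836] tilt 27.92 yaw up -69.56 c [0.5593 0.0356 0.0735] 5658
 rect (want 260x230) ((200.57870483398438, 539.5514526367188), (234.3734893798828, 280.23614501953125), 89.42921447753906) [[62.7, 425.1], [337.8, 655.0]]
```

Run:
```python
from h import *
from plant import viewer
for n in("scene","side"):
    cc=viewer.camera_info(n);D=np.load(f"/tmp/{n}0.npz");C=cloud(cc,D["d"]);F=np.load(f"/tmp/{n}_pl.npz")
    yw=np.radians(-70.);a=np.radians(28);up=np.array([np.cos(yw)*np.cos(a),np.sin(yw)*np.cos(a),np.sin(a)]);yy=np.array([-np.sin(yw),np.cos(yw),0]);nn=np.cross(up,yy)
    q=F["c"]; O=q+up*((.07-q[2])/up[2])
    L=np.stack([(C-O)@k for k in(up,yy,nn)],-1)*1000
    print(n,"O guess",O.round(4))
    sel=(L[...,2]>24)&(L[...,2]<60)&(abs(L[...,0]-60)<120)&(abs(L[...,1])<150)
    k,l,st,_=cv2.connectedComponentsWithStats(sel.astype(np.uint8))
    for t in range(1,k):
        if st[t,4]<8:continue
        P=L[l==t];print(t,st[t],"min",P.min(0).round(1),"max",P.max(0).round(1),"med",np.median(P,0).round(1))
    # profile: cover y-range by brown
```

```text
scene O guess [0.5645 0.0467 0.07  ]
1 [270 238  40  40 402] min [ 62.2 -20.1  24. ] max [154.6  13.7  45.3] med [123.9  -2.2  36.7]
2 [271 241   3   4  10] min [159.2  -6.4  24.1] max [164.    1.2  29.7] med [161.3  -2.5  26.1]
3 [329 274  16  14  64] min [ -3.9 -47.   26.1] max [ 29.  -38.8  55.8] med [  8.1 -42.6  43.4]
4 [305 298  16  16  67] min [-3.8 33.7 24.5] max [29.2 40.3 55.7] med [ 8.5 37.1 43.2]
side O guess [0.557  0.0419 0.07  ]
1 [279 199  23  38 275] min [ 62.2 -12.6  24.3] max [163.5  21.1  47.2] med [122.7   3.8  36.8]
2 [256 244   9  15  42] min [-4.5 39.4 25.3] max [28.8 46.7 56.7] med [ 7.3 43.1 43.9]
3 [287 252   8  15  41] min [ -3.9 -38.9  25.2] max [ 29.2 -32.4  57.2] med [  8.6 -36.7  47.9]
```

Call:
step_arm(
  moves=[
    [[3,5,2,0,8.7],[3,5,2,0,8.7],[3,5,2,0,8.7],[3,5,2,0,8.7],[3,5,0,0,8.7],[3,5,0,0,8.7],[3,4,0,0,8.7],[3,4,0,0,8.7],[3,4,0,0,8.7],[3,4,0,0,8.7]],
  ],
)

```text
clock: 1.15
tool_pos: [0.4578, -0.2383, 0.2917]
orientation: [-180.0, 0.0, -163.8]
force: [0.8, -1.0, -0.4]
opening: 0.0869
gripper_force: 0.0
```

Call:
step_arm(
  moves=[
    [[1.2,2.4,0,-0.14,8.7],[1.2,2.4,0,-0.14,8.7],[1.2,2.4,0,-0.14,8.7],[1.2,2.4,0,-0.14,8.7],[1.2,2.4,0,-0.14,8.7],[1.2,2.4,0,-0.14,6],[1.2,2.4,0,-0.14,5],[1.2,2.4,0,-0.14,4],[1.2,2.4,0,-0.14,4],[1.1,2.4,0,-0.14,4]],
  ],
)

```text
clock: 2.15
tool_pos: [0.5764, 0.0009, 0.2912]
orientation: [-180.0, -0.0, 115.8]
force: [0.8, 1.3, 0.7]
opening: 0.0524
gripper_force: 0.0
```

Call:
step_arm(
  moves=[
    [[0,0,0,-0.1045,4],[0,0,0,0,4]],
  ],
)

```text
clock: 2.35
tool_pos: [0.5823, -0.021, 0.2899]
orientation: [179.8, -1.8, 111.9]
force: [-0.2, -0.3, 1.0]
opening: 0.0414
gripper_force: 0.0
```

Run:
```python
from h import *
from plant import viewer,ctrl
i=viewer.camera_info("wrist");p,d=viewer.snapshot("wrist");o=ctrl.get_obs();print(o["tool_pos"],o["orientation"],o["joint_pos"],i["eye"])
cv2.imwrite("pics/w1.png",p)
C=cloud(i,d)
yw=np.radians(-70.);a=np.radians(28);up=np.array([np.cos(yw)*np.cos(a),np.sin(yw)*np.cos(a),np.sin(a)]);yy=np.array([-np.sin(yw),np.cos(yw),0]);nn=np.cross(up,yy)
O=np.array([.561,.0444,.07]);L=np.stack([(C-O)@k for k in(up,yy,nn)],-1)*1000
c=(abs(L[...,2])<8)&(abs(L[...,1])>60)&(abs(L[...,1])<100)&(abs(L[...,0])<60);P=C[c];m=P.mean(0);n=np.linalg.svd(P-m,full_matrices=False)[2][2];print("n",n,"off",np.median(L[c][:,2]))
sel=(L[...,2]>24)&(L[...,2]<60)&(abs(L[...,0]-60)<120)&(abs(L[...,1])<80)
k,l,st,_=cv2.connectedComponentsWithStats(sel.astype(np.uint8))
for t in range(1,k):
    if st[t,4]<30:continue
    P=L[l==t];print(st[t],P.min(0).round(1),P.max(0).round(1),np.median(P,0).round(1))
```

```text
[ 0.58198414 -0.02109235  0.28998316] [179.84043012  -1.74967129 111.8746971 ] [  15.94022258   10.23792253   -4.39227299   -1.81543934  -75.39899082
 -173.60983118] [0.55854944 0.03500008 0.45006792]
n [ 0.16244431 -0.4404986  -0.88293421] off -0.5448790393316959
[276 107  11  52 374] [ -0.8 -43.7  24. ] [ 32.1 -37.7  53.2] [ 18.3 -40.5  45.5]
[371 110  12  52 373] [-0.7 35.3 24. ] [31.7 41.4 52.9] [17.7 38.1 45.7]
[ 302  191   46  113 2426] [ 64.7 -17.6  24.2] [154.6  16.   43.5] [121.8  -0.8  36.2]
```

View pics/w1.png

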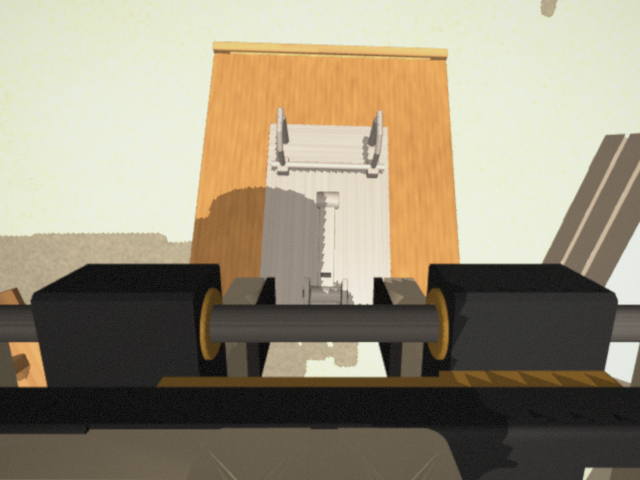

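The view shows the file with lever tip at (328,200), rings at (281,140) and (376,140), and the lever axis at (326,292). J6 has reached its limit, so I'll make the half turn the other way.

Call:
step_arm(
  moves=[
    [[0,0,0,0.149,4],[0,0,0,0.149,4],[0,0,0,0.149,4],[0,0,0,0.149,4],[0,0,0,0.149,4],[0,0,0,0.149,4],[0,0,0,0.149,4],[0,0,0,0.149,4],[0,0,0,0.149,4],[0,0,0,0.149,4]],
  ],
)

```text
clock: 3.4
tool_pos: [0.5815, -0.0209, 0.2906]
orientation: [179.8, -1.7, -162.3]
force: [0.2, 0.5, -0.1]
opening: 0.0399
gripper_force: 0.0
```

Call:
step_arm(
  moves=[
    [[0,0,0,0.149,4],[0,0,0,0.149,4],[0,0,0,0.149,4],[0,0,0,0.149,4],[0,0,0,0.149,4],[0,0,0,0.149,4],[0,0,0,0.149,4],[0,0,0,0.149,4],[0,0,0,0.149,4],[0,0,0,0.1,4]],
  ],
)

```text
clock: 4.4
tool_pos: [0.5814, -0.0209, 0.2906]
orientation: [179.8, -1.7, -79.8]
force: [0.5, -0.2, -0.1]
opening: 0.0398
gripper_force: 0.0
```

```bash
python3 -c "
from plant import ctrl
o=ctrl.get_obs();print(o['clock'],o['tool_pos'],o['orientation'],o['joint_pos'])"
```

```text
4.4 [ 0.58142292 -0.02085127  0.29061366] [179.77314364  -1.74834864 -79.79369416] [ 18.35830688   9.70766524  -6.44613721   1.7641001  -74.32591574
  -8.63920645]
```

Call:
step_arm(
  moves=[
    [[-0.25,1.1,0,0.0855,4],[-0.2,1.05,0,0.0855,4],[0,0,-4,0,4],[0,0,-4,0,4],[0,0,-3,0,4],[0,0,0,0,4]],
  ],
)

```text
clock: 5.0
tool_pos: [0.5742, 0.0001, 0.1765]
orientation: [179.3, -1.7, -70.4]
force: [0.0, -0.6, -0.8]
opening: 0.0398
gripper_force: 0.0
```

Run:
```python
from h import *
from plant import viewer,ctrl
i=viewer.camera_info("wrist");p,d=viewer.snapshot("wrist");o=ctrl.get_obs();print(o["tool_pos"],o["orientation"],o["joint_pos"],i["eye"])
cv2.imwrite("pics/w2.png",p)
```

```text
[5.76103803e-01 3.05292328e-04 1.79438933e-01] [179.55508462  -1.75035755 -70.31906927] [ 20.68126704  13.25956867 -16.89360898   2.00511214 -60.33753675
  -2.00697975] [ 0.59656257 -0.05924617  0.33659319]
```

View pics/w2.png

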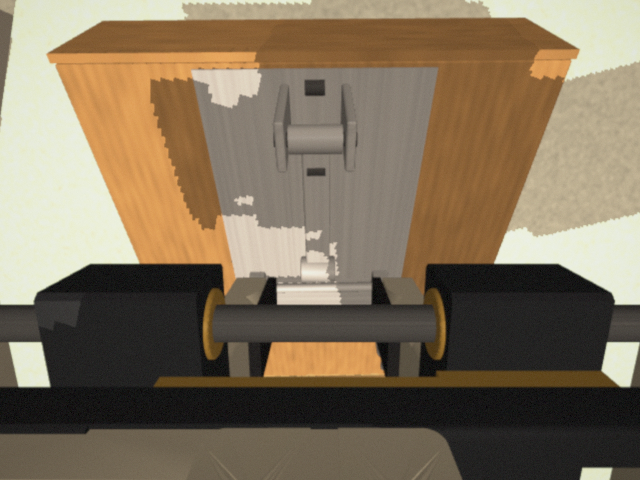

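The lever tip is at (318,268), between the fingers (mid column about 324), so about 3 mm towards +x. I'll shift, descend, pinch, and check that it holds.

Call:
step_arm(
  moves=[
    [[0.25,0.1,-3,0,4],[0,0,-3,0,4],[0,0,0,0,4],[0,0,0,0,1],[0,0,0,0,1],[0,0,0,0,1],[0,0,0,0,1]],
  ],
)

```text
clock: 5.75
tool_pos: [0.5775, 0.0005, 0.1223]
orientation: [179.5, -1.8, -70.3]
force: [-11.7, -2.3, 11.1]
opening: 0.0175
gripper_force: 30.0
```

Call:
step_arm(
  moves=[
    [[-0.15,0.25,0.7,0,1],[-0.1,0.25,0.7,0,1],[-0.1,0.2,0.7,0,1],[0,0.1,0.7,0,1],[0,0,0.7,0,1],[0,0,0.7,0,1],[0,0,0.7,0,1],[0,-0.1,0.7,0,1],[0,-0.1,0.6,0,1],[0,0,0,0,1]],
  ],
)

```text
clock: 6.75
tool_pos: [0.5752, 0.0063, 0.184]
orientation: [179.7, -1.8, -70.4]
force: [-3.8, -5.8, -0.6]
opening: 0.0176
gripper_force: 30.0
```

Call:
step_arm(
  moves=[
    [[0.1,-0.25,0.5,0,1],[0.07,-0.2,0.4,0,1],[0,0,0,0,2.8],[0,0,0,0,2.8],[0,0,0,0,2.8],[0,0,3,0,2.8],[0,0,4,0,2.8],[0,0,4,0,3],[0,0,0,0,3]],
  ],
)

```text
clock: 7.65
tool_pos: [0.5811, 0.0037, 0.3084]
orientation: [-179.6, -1.9, -70.3]
force: [-0.1, -0.2, -0.3]
opening: 0.0296
gripper_force: 0.0
```

```bash
cat > f.py <<'E'
from h import *
yw=np.radians(-70.);a=np.radians(28);up=np.array([np.cos(yw)*np.cos(a),np.sin(yw)*np.cos(a),np.sin(a)]);yy=np.array([-np.sin(yw),np.cos(yw),0]);nn=np.cross(up,yy)
O=np.array([.5615,.0445,.07]);B=np.c_[up,yy,nn]
E
python3 - <<'E'
from f import *
from plant import viewer,ctrl
print(ctrl.get_obs()["tool_pos"])
for n,z in(("scene",4),("side",4)):
    i=viewer.camera_info(n);p,d=viewer.snapshot(n);np.savez(f"/tmp/{n}1.npz",p=p,d=d)
    L=(cloud(i,d)-O)@B*1000
    sel=(L[...,2]>15)&(L[...,2]<70)&(abs(L[...,0]-40)<75)&(abs(L[...,1])<60)
    k,l,st,_=cv2.connectedComponentsWithStats(sel.astype(np.uint8))
    for t in range(1,k):
        if st[t,4]>=8:
            P=L[l==t];print(n,st[t],P.min(0).round(1),P.max(0).round(1),np.median(P,0).round(1))
    for y in(40,-40):
        c=(abs(L[...,0])<14)&(abs(L[...,1]-y)<12)&(L[...,2]>8)&(L[...,2]<50);P=L[c];t=P[P[:,2]>30];print(" post",y,len(P),"max z",P[:,2].max().round(1),"med x,y",np.median(P,0).round(1),"top",len(t),t.mean(0).round(1))
a=np.load("/tmp/scene1.npz")["p"][235:325,255:375];b=np.load("/tmp/side1.npz")["p"][190:280,240:330]
r=lambda q:cv2.resize(q,None,fx=3.8,fy=5,interpolation=cv2.INTER_CUBIC) if 0 else cv2.resize(q,(q.shape[1]*37//10,q.shape[0]*37//10),interpolation=cv2.INTER_CUBIC)
cv2.imwrite("pics/c3.png",np.hstack([r(a),r(b)]))
E
```

```text
[0.581144   0.00369385 0.30843143]
scene [323 265  10  13  46] [ 29.2 -44.1  16.2] [ 50.1 -36.   61. ] [ 42.  -38.9  40.5]
scene [336 283   8   6  27] [ -4.9 -42.5  15. ] [  1.8 -35.6  44.2] [ -1.3 -38.3  35.3]
scene [298 290  11  13  51] [27.9 37.2 16.1] [49.4 43.2 61.6] [41.  40.7 39.8]
scene [312 308   8   7  29] [-4.8 35.8 16.2] [ 1.6 43.9 46.5] [-1.6 42.1 34.3]
 post 40 33 max z 46.5 med x,y [-1.6 42.1 30.6] top 18 [-1.8 41.2 38.9]
 post -40 33 max z 44.2 med x,y [ -1.4 -38.1  27.7] top 15 [ -1.5 -38.6  39.6]
side [261 235   6  11  30] [32.1 36.5 17.4] [51.2 40.6 59.5] [42.4 38.3 32.4]
side [291 243   6  13  32] [ 28.9 -44.1  15.4] [ 52.1 -37.9  60.8] [ 42.1 -41.5  31. ]
side [257 254   6   5  18] [-3.2 34.5 16.1] [ 2.8 42.3 46.8] [-0.7 37.5 35. ]
side [287 263   6   5  15] [ -3.4 -45.2  17.6] [  2.7 -37.2  42.3] [ -0.8 -41.6  34. ]
 post 40 21 max z 46.8 med x,y [-0.8 37.5 33. ] top 12 [-0.3 37.9 38.6]
 post -40 17 max z 42.3 med x,y [ -0.8 -42.   31.4] top 10 [ -0.3 -41.7  37.3]
```

View pics/c3.png

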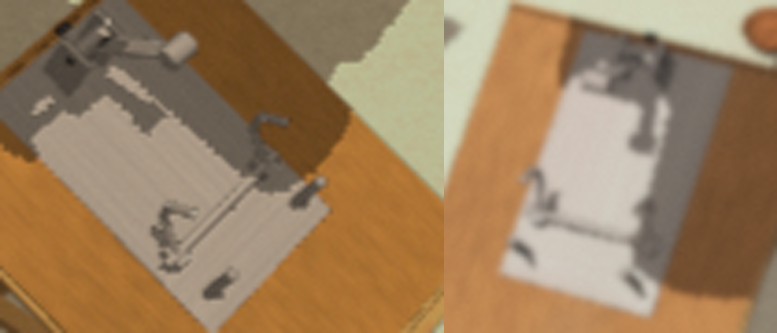

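The crop shows the rings swung open, both posts free (left panel (220,283) and (308,192)) and the lever up. The posts agree with my origin estimate to within about 2 mm, averaged over the two views. Next I'll pick up the small board.

Call:
step_arm(
  moves=[
    [[-1,-4,0,0.069,4],[-1,-4,0,0.069,4],[-1,-4,-2,0,4],[-1,-4,-4,0,4],[-1,-4,-4,0,4],[-1,-4,-4,0,4],[-1,-4,-4,0,4],[-1,-2,-1,0,4],[-0.6,-1.8,0,0,4],[0,0,0,0,4]],
  ],
)

```text
clock: 8.75
tool_pos: [0.4954, -0.2954, 0.1304]
orientation: [179.6, -1.6, -62.6]
force: [-0.4, -0.2, 0.2]
opening: 0.04
gripper_force: 0.0
```

Run:
```python
from f import *
from plant import viewer,ctrl
o=ctrl.get_obs();print(o["tool_pos"],o["orientation"])
i=viewer.camera_info("scene");D=np.load("/tmp/scene1.npz");L=(cloud(i,D["d"])-O)@B*1000
for x0 in range(-120,-40,6):
    c=(abs(L[...,0]-x0)<3)&(abs(L[...,1])<60);P=L[c];print(x0,len(P),np.percentile(P[:,2],[5,50,95]).round(1) if len(P) else "")
i=viewer.camera_info("wrist");p,d=viewer.snapshot("wrist");cv2.imwrite("pics/w3.png",p)
C=cloud(i,d);g=(C[...,2]>.03)&(C[...,2]<.05)&(abs(C[...,0]-.494)<.04)&(abs(C[...,1]+.315)<.04)
print(g.sum(),C[g].mean(0),cv2.minAreaRect((C[g][:,:2]*1000).astype(np.float32)))
```

```text
[ 0.49542953 -0.29539952  0.13043352] [179.62902727  -1.61770524 -62.55482706]
-120 160 [-18.6 -15.5 -12.1]
-114 95 [-21.1 -17.9 -14.9]
-108 123 [-1.5  1.7  4.4]
-102 162 [-3.6  1.3  4.4]
-96 136 [-4.8 -0.5  3.1]
-90 148 [-1.8  0.8  3.5]
-84 150 [-2.2  0.4  3.5]
-78 144 [-1.6  0.7  4. ]
-72 147 [-2.2  0.8  3.5]
-66 146 [-2.   0.6  3.1]
-60 149 [-2.   0.9  3.7]
-54 148 [-2.2  0.5  3.4]
-48 142 [-2.5  0.8  3.6]
-42 150 [-1.9  0.7  3.3]
1463 [ 0.49570114 -0.31875342  0.03966392] ((495.2113037109375, -318.134033203125), (11.822061538696289, 49.8062629699707), 27.762929916381836)
```

View pics/w3.png

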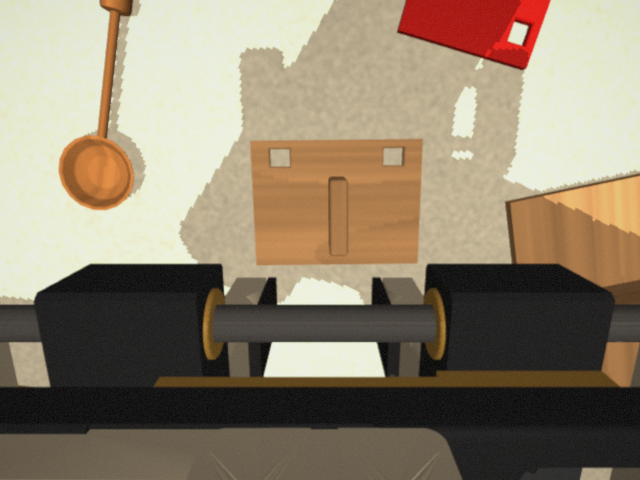

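The crop confirms the choice: small beech board, slots at (280,157) and (393,156) up-slope, ridge at (338,217), spoon well clear. Descend and grasp.

Call:
step_arm(
  moves=[
    [[-0.07,-1.95,0,0,4],[0,0,-4,0,4],[0,0,-4,0,4],[0,0,-3,0,4],[0,0,-0.8,0,4],[0,0,0,0,4],[0,0,0,0,0.5],[0,0,0,0,0.5],[0,0,0,0,0.5],[0,0,0,0,0.5]],
  ],
)

```text
clock: 9.8
tool_pos: [0.497, -0.3136, 0.0154]
orientation: [179.8, -1.8, -62.4]
force: [0.2, -0.3, 0.2]
opening: 0.0135
gripper_force: 0.3
```

Call:
step_arm(
  moves=[
    [[0,0,0,0,0.5],[0,0,2,0,0.5],[0,0,4,0,0.5],[0,0,4,0,0.5],[0,0,4,0,0.5],[0,0,4,0,0.5],[0,0,0,0,0.5]],
  ],
)

```text
clock: 10.5
tool_pos: [0.4995, -0.3148, 0.201]
orientation: [-179.8, -2.2, -62.4]
force: [0.1, 0.8, -0.5]
opening: 0.0123
gripper_force: 30.0
```

Run:
```python
from f import *
from plant import viewer,ctrl
o=ctrl.get_obs();print(o["tool_pos"],o["orientation"],o["force"],o["opening"])
for n in("scene","side","wrist"):
    i=viewer.camera_info(n);p,d=viewer.snapshot(n);np.savez(f"/tmp/{n}2.npz",p=p,d=d,**{k:i[k] for k in i})
D=[np.load(f"/tmp/{n}2.npz")["p"] for n in("scene","side","wrist")]
t=np.array(o["tool_pos"])
c=[]
for n,p in zip(("scene","side"),D):
    u,v=proj(viewer.camera_info(n),t)[0].astype(int);print(n,u,v);q=p[max(v-50,0):v+40,max(u-60,0):u+60];c.append(cv2.resize(q,(390,int(390*q.shape[0]/q.shape[1]))))
h=min(x.shape[0] for x in c);cv2.imwrite("pics/c4.png",np.vstack([np.hstack([x[:h] for x in c]),cv2.resize(D[2][:300],(780,300))[:, :]]))
```

```text
[ 0.49945726 -0.31480246  0.20095291] [-179.82996726   -2.1886503   -62.39223708] [ 0.08660714  0.83684127 -0.54240063] 0.012268191140305409
scene 263 154
side 386 160
```

View pics/c4.png

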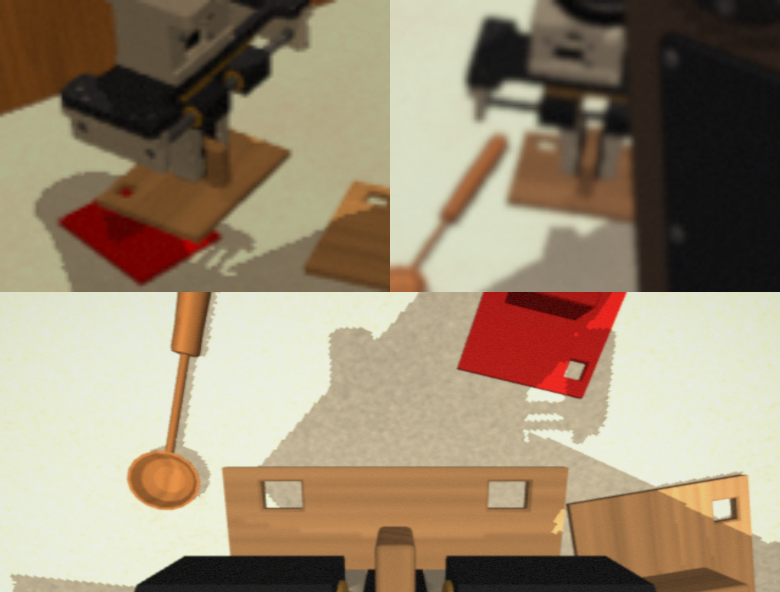

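The board is held level by its ridge, with slots in the wrist view at about (231,202) and (416,202). Now I'll measure the slots against the tool.

Run:
```python
from f import *
D=np.load("/tmp/wrist2.npz");i={k:D[k] for k in("camera_matrix","eye","orientation")}
t=np.array([.49946,-.3148,.20095]);Rt=R.from_euler("xyz",[-179.83,-2.19,-62.39],degrees=True).as_matrix()
C=cloud(i,D["d"]);L=(C-t)@Rt*1000
b=(abs(L[...,0]-35)<40)&(abs(L[...,1])<70)&(abs(L[...,2]-5)<15)
k,l,st,_=cv2.connectedComponentsWithStats(b.astype(np.uint8));m=l==1+st[1:,4].argmax();P=L[m]
A=np.c_[P[:,:2],np.ones(len(P))]
for _ in range(3):
    w=np.linalg.lstsq(A,P[:,2],rcond=None)[0];g=abs(A@w-P[:,2])<1.5;A,P=A[g],P[g]
print("plane z=ax+by+c",w.round(4),"top edge x max",np.percentile(P[:,0],99.5),"y",np.percentile(P[:,1],[.5,99.5]))
# slots: holes inside the board mask -> contours
mm=m.astype(np.uint8);cs,h=cv2.findContours(mm,cv2.RETR_CCOMP,cv2.CHAIN_APPROX_NONE)
for c,q in zip(cs,h[0]):
    if q[3]>=0 and cv2.contourArea(c)>100:
        x,y,ww,hh=cv2.boundingRect(c);uv=np.array([[x+ww/2-.5,y+hh/2-.5]])
        e,r=rays(i,uv);r=r@Rt;e=(e-t)@Rt*1000
        s=(w[0]*e[0]+w[1]*e[1]+w[2]-e[2])/(r[0,2]-w[0]*r[0,0]-w[1]*r[0,1]);print((x,y,ww,hh),(e+s*r[0]).round(2))
M=D["p"]
S=np.load("/tmp/scene2.npz");j={k:S[k] for k in("camera_matrix","eye","orientation")}
L=(cloud(j,S["d"])-t)@Rt*1000
b=(abs(L[...,0])<65)&(abs(L[...,1])<75)&(abs(L[...,2]-5)<12);hsv=cv2.cvtColor(S["p"],cv2.COLOR_BGR2HSV);b&=(hsv[...,0]>6)&(hsv[...,0]<25)&(hsv[...,1]>80);P=L[b];print("scene rect tool xy",cv2.minAreaRect(P[:,:2].astype(np.float32)),np.median(P,0),len(P))
```

```text
plane z=ax+by+c [ 5.73000e-02 -3.80000e-03  1.41281e+01] top edge x max 49.518379434319385 y [-56.86275137  61.96734721]
(399, 188, 35, 29) [38.06 42.14 16.15]
(214, 188, 36, 29) [ 38.12 -36.8   16.45]
scene rect tool xy ((2.8818893432617188, -0.6852149963378906), (95.04121398925781, 125.13231658935547), 1.0638322830200195) [-13.14467373 -22.42047729   9.4471195 ] 889
```

Call:
step_arm(
  moves=[
    [[0,0,3,0,0.5],[0,0,3,0,0.5],[0.3,4,0,0,0.5],[0.3,4,0,0,0.5],[0.3,4,0,-0.03,0.5],[0.3,4,0,-0.03,0.5],[0.3,4,0,-0.03,0.5],[0.3,4,0,-0.043,0.5],[0.3,4,0,0,0.5],[0.3,4,0,0,0.5]],
  ],
)

```text
clock: 11.65
tool_pos: [0.5196, 0.008, 0.2527]
orientation: [179.6, -1.7, -70.0]
force: [1.3, -0.2, -1.5]
opening: 0.012
gripper_force: 30.0
```

Call:
step_arm(
  moves=[
    [[0.3,4,0,0,0.5],[0.3,4,0,0,0.5],[0.2,4.1,0,0,0.5],[0,0,-4,0,0.5],[0,0,-4,0,0.5],[0,0,-4,0,0.5],[0,0,-4,0,0.5],[0,0,-1,0,0.5],[0,0,0,0,0.5]],
  ],
)

```text
clock: 12.55
tool_pos: [0.5272, 0.1265, 0.0823]
orientation: [179.5, -1.8, -70.0]
force: [1.3, -0.3, -0.4]
opening: 0.0116
gripper_force: 30.0
```

Call:
step_arm(
  moves=[
    [[0.4,0,-0.7,0,0.5],[0,0,-0.5,0,0.5],[0,0,-0.3,0,0.5],[0,0,-0.3,0,0.5],[0,0,0,0,0.5]],
  ],
)

```text
clock: 13.05
tool_pos: [0.5325, 0.1275, 0.0664]
orientation: [179.8, -1.7, -70.1]
force: [-0.7, -0.7, -1.1]
opening: 0.0117
gripper_force: 30.0
```

Call:
step_arm(
  moves=[
    [[0,0,-0.3,0,0.5],[0,0,0,0,0.5]],
  ],
)

```text
clock: 13.25
tool_pos: [0.5326, 0.1281, 0.064]
orientation: [179.8, -1.7, -70.0]
force: [-4.1, 1.9, 4.9]
opening: 0.012
gripper_force: 30.0
```

Call:
step_arm(
  moves=[
    [[0,0,-0.2,0,0.5],[0,0,-0.1,0,0.5]],
  ],
)

```text
clock: 13.45
tool_pos: [0.5324, 0.1286, 0.0614]
orientation: [179.8, -1.7, -70.0]
force: [-8.7, 7.6, 11.0]
opening: 0.0121
gripper_force: 30.0
```

Call:
step_arm(
  moves=[
    [[0,0,-0.2,0,0.5],[0,0,0,0,0.5]],
  ],
)

```text
clock: 13.65
tool_pos: [0.5322, 0.129, 0.0593]
orientation: [179.8, -1.6, -70.0]
force: [-9.0, 7.5, 9.0]
opening: 0.0116
gripper_force: 30.0
```

Call:
step_arm(
  moves=[
    [[0,0,-0.2,0,0.5],[0,0,-0.2,0,0.5],[0,0,0,0,0.5]],
  ],
)

```text
clock: 13.95
tool_pos: [0.5321, 0.1292, 0.0552]
orientation: [179.9, -1.6, -70.0]
force: [-9.6, 8.8, 8.6]
opening: 0.012
gripper_force: 30.0
```

Call:
step_arm(
  moves=[
    [[0,0,-0.2,0,0.5],[0,0,-0.2,0,0.5],[0,0,0,0,0.5]],
  ],
)

```text
clock: 14.25
tool_pos: [0.5322, 0.1293, 0.0512]
orientation: [179.9, -1.6, -70.0]
force: [-8.7, 9.0, 7.7]
opening: 0.0124
gripper_force: 30.0
```

Call:
step_arm(
  moves=[
    [[0,0,-0.2,0,0.5],[0,0,-0.2,0,0.5],[0,0,0,0,0.5]],
  ],
)

```text
clock: 14.55
tool_pos: [0.5324, 0.1292, 0.0471]
orientation: [179.9, -1.6, -70.0]
force: [-7.7, 8.1, 5.3]
opening: 0.0121
gripper_force: 30.0
```

Call:
step_arm(
  moves=[
    [[0,0,-0.2,0,0.5],[0,0,-0.1,0,0.5],[0,0,0,0,0.5]],
  ],
)

```text
clock: 14.85
tool_pos: [0.5325, 0.129, 0.0442]
orientation: [179.9, -1.7, -70.0]
force: [-7.8, 7.3, 6.8]
opening: 0.0121
gripper_force: 30.0
```

Call:
step_arm(
  moves=[
    [[0,0,-0.2,0,0.5],[0,0,0,0,0.5]],
  ],
)

```text
clock: 15.05
tool_pos: [0.5325, 0.1289, 0.0421]
orientation: [179.9, -1.7, -70.0]
force: [-7.1, 7.1, 6.8]
opening: 0.012
gripper_force: 30.0
```

```bash
cat > bd.py <<'E'
from f import *
from plant import viewer,ctrl
def board():
    o=ctrl.get_obs();t=o["tool_pos"];q=(t-O)@B*1000;print("tcp file",q.round(1),o["force"].round(1))
    ims=[]
    for n in("scene","side"):
        i=viewer.camera_info(n);p,d=viewer.snapshot(n);C=cloud(i,d);L=(C-O)@B*1000
        r=(L-q)
        hsv=cv2.cvtColor(p,cv2.COLOR_BGR2HSV);wood=(hsv[...,0]>5)&(hsv[...,0]<25)&(hsv[...,1]>80)
        # off the cover, near tool, below finger tips
        b=wood&(L[...,2]>3)&(abs(r[...,0]-5)<65)&(abs(r[...,1])<66)
        k,l,st,_=cv2.connectedComponentsWithStats(b.astype(np.uint8));P=L[l==1+st[1:,4].argmax()]
        Q=P[abs(P[:,1]-np.median(P[:,1]))<70]
        rng=np.random.default_rng(0);best=0
        for _ in range(300):
            s=Q[rng.choice(len(Q),3,False)];m=np.cross(s[1]-s[0],s[2]-s[0])
            if np.linalg.norm(m)<50:continue
            m/=np.linalg.norm(m);m*=np.sign(m[2]) if m[2] else 1
            if m[2]<.8:continue
            g=abs((Q-s[0])@m)<1.5
            if g.sum()>best:best,G=g.sum(),g
        W=Q[G];c=W.mean(0);m=np.linalg.svd(W-c,full_matrices=False)[2][2];m*=np.sign(m[2])
        print(n,len(Q),best,"normal(file)",m.round(3),"pitch deg",np.degrees(np.arctan2(m[0],m[2])).round(1),"x",np.percentile(W[:,0],[1,99]).round(1),"y",np.percentile(W[:,1],[1,99]).round(1),"z",np.percentile(W[:,2],[1,50,99]).round(1))
        v,u=proj(i,t[None])[0][::-1].astype(int);c=p[max(v-70,0):v+70,max(u-90,0):u+90];ims.append(cv2.resize(c,(390,int(390*c.shape[0]/c.shape[1])),interpolation=cv2.INTER_CUBIC))
    h=min(x.shape[0] for x in ims);return np.hstack([x[:h] for x in ims])
E
python3 -c "
from bd import *
cv2.imwrite('pics/b1.png',board())"
```

```text
tcp file [-91.9   1.6  17.3] [-7.1  7.1  6.8]
scene 7715 1906 normal(file) [0.19  0.543 0.818] pitch deg 13.0 x [-142.   -23.6] y [-62.    3.2] z [444.9 478.6 506.9]
side 1141 726 normal(file) [0.276 0.429 0.86 ] pitch deg 17.8 x [-132.7  -27.8] y [-62.4 -11.8] z [455.8 484.8 507.9]
```

View pics/b1.png

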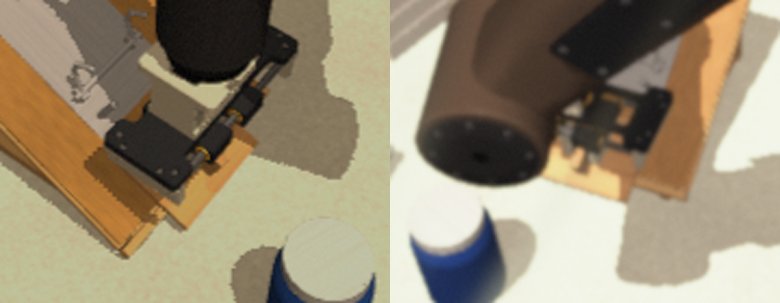

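The board looks flat on the lower cover with its grip up; the pivot geometry agrees (34 mm above the cover). I have used all 10 picture views, so from here I use numbers only. Lift off and measure the tilt.

Call:
step_arm(
  moves=[
    [[-0.2,0.55,1.1,0,0.5],[-0.32,0.87,1.75,0,0.5],[-0.32,0.87,1.75,0,0.5],[0,0,0,0,0.5],[0,0,0,0,0.5]],
  ],
)

```text
clock: 15.65
tool_pos: [0.5243, 0.1508, 0.0881]
orientation: [179.9, -1.7, -70.0]
force: [0.1, -0.1, -0.2]
opening: 0.0117
gripper_force: 30.0
```

```bash
sed -i 's/(L\[...,2\]>3)&/(L[...,2]>25)\&(r[...,2]<18)\&/' bd.py
python3 - <<'E'
from bd import *
board()
D=viewer.snapshot("wrist");o=ctrl.get_obs();i=viewer.camera_info("wrist");q=(o["tool_pos"]-O)@B*1000
L=(cloud(i,D[1])-O)@B*1000;r=L-q
b=(r[...,0]>15)&(r[...,0]<75)&(abs(r[...,1])<66)&(abs(r[...,2]+10)<25)
k,l,st,_=cv2.connectedComponentsWithStats(b.astype(np.uint8));m=l==1+st[1:,4].argmax();P=L[m];A=np.c_[P[:,:2],np.ones(len(P))]
for _ in range(4):
    w=np.linalg.lstsq(A,P[:,2],rcond=None)[0];g=abs(A@w-P[:,2])<2;A,P=A[g],P[g]
print("wrist",len(P),w.round(3),"slope deg",np.degrees(np.arctan(w[:2])).round(1),"xmax",np.percentile(P[:,0],99.5).round(1),"y",np.percentile(P[:,1],[.5,99.5]).round(1),"z",np.median(P[:,2]).round(1),o["orientation"].round(1))
E
```

```text
tcp file [-91.    1.4  68.8] [ 0.1 -0.1 -0.2]
scene 710 411 normal(file) [0.064 0.01  0.998] pitch deg 3.7 x [-130.4  -61.5] y [-49.5  62.1] z [59.3 63.7 65.9]
side 710 325 normal(file) [0.075 0.014 0.997] pitch deg 4.3 x [-128.7  -77.9] y [-59.2  40.3] z [58.7 61.5 64.4]
wrist 22001 [-8.6000e-02 -4.0000e-03  5.1732e+01] slope deg [-4.9 -0.3] xmax -37.8 y [-59.6  59.3] z 56.4 [179.7  -1.7 -70.1]
```

Call:
step_arm(
  moves=[
    [[0.2,-1.0,0.9,0,0.5],[0.4,-1.0,0.6,0,0.5],[0.4,-1.0,0.55,0,0.5],[0.33,-1.07,0.55,0,0.5],[0,0,0,0,0.5],[0,0,0,0,0.5]],
  ],
)

```text
clock: 16.4
tool_pos: [0.5376, 0.1091, 0.1135]
orientation: [179.8, -1.7, -70.1]
force: [-1.0, 0.2, -0.4]
opening: 0.012
gripper_force: 30.0
```

```bash
cat > sl.py <<'E'
from bd import *
def slots(save=None):
    i=viewer.camera_info("wrist");p,d=viewer.snapshot("wrist");o=ctrl.get_obs();q=(o["tool_pos"]-O)@B*1000
    if save:np.savez(save,p=p,d=d,**i)
    L=(cloud(i,d)-O)@B*1000;r=L-q
    b=(r[...,0]>15)&(r[...,0]<75)&(abs(r[...,1])<66)&(abs(r[...,2]+10)<25)
    k,l,st,_=cv2.connectedComponentsWithStats(b.astype(np.uint8));m=l==1+st[1:,4].argmax();P=L[m];A=np.c_[P[:,:2],np.ones(len(P))]
    for _ in range(4):
        w=np.linalg.lstsq(A,P[:,2],rcond=None)[0];g=abs(A@w-P[:,2])<2;A,P=A[g],P[g]
    print("tcp file",q.round(1),"slope",np.degrees(np.arctan(w[:2])).round(1),"edge x",np.percentile(P[:,0],99.5).round(1))
    e,_=rays(i,[0,0]);e=(e-O)@B*1000
    def on(uv,w):
        r=rays(i,uv)[1][0]@B;s=(w[0]*e[0]+w[1]*e[1]+w[2]-e[2])/(r[2]-w[0]*r[0]-w[1]*r[1]);return e+s*r
    mm=(m&(abs(w[0]*L[...,0]+w[1]*L[...,1]+w[2]-L[...,2])<2)).astype(np.uint8)
    cs,h=cv2.findContours(mm,cv2.RETR_CCOMP,cv2.CHAIN_APPROX_NONE)
    for c,hh in zip(cs,h[0]):
        if hh[3]<0 or cv2.contourArea(c)<150:continue
        x,y,ww,hg=cv2.boundingRect(c);uv=[x+ww/2-.5,y+hg/2-.5];print("slot px",(x,y,ww,hg),"file",on(uv,w).round(1))
        z=L[y:y+hg,x:x+ww];f=(z[...,2]>on(uv,w)[2]-35)&(z[...,2]<on(uv,w)[2]-8)
        if f.sum()>5:
            v,u=np.nonzero(f);print("  post px",u.min()+x,u.max()+x,v.min()+y,v.max()+y,"file mean",z[f].mean(0).round(1),"max z",z[f][:,2].max().round(1),"top pt",z[f][z[f][:,2]>z[f][:,2].max()-4].mean(0).round(1),f.sum())
E
python3 -c "
from sl import *
slots('/tmp/w5.npz');board()"
```

```text
tcp file [-40.8  -0.4  70.7] slope [-5.  -0.2] edge x 12.8
slot px (199, 192, 42, 29) file [ 1.3 38.6 59.2]
slot px (408, 191, 41, 30) file [  1.4 -40.8  59.4]
tcp file [-40.8  -0.4  70.7] [ 0.1  0.4 -0.4]
scene 822 461 normal(file) [ 0.059 -0.003  0.998] pitch deg 3.4 x [-80.5 -13.1] y [-50.9  60.1] z [62.2 65.7 67.7]
side 888 393 normal(file) [ 0.102 -0.011  0.995] pitch deg 5.9 x [-79.  -23.4] y [-61.2  54.8] z [59.3 63.9 67.2]
```

Run:
```python
from f import *
D=np.load("/tmp/w5.npz");i={k:D[k] for k in("camera_matrix","eye","orientation")}
L=(cloud(i,D["d"])-O)@B*1000
print("eye",((i["eye"]-O)@B*1000).round(1))
for x,y,w,h in((199,192,42,29),(408,191,41,30)):
    print("z grid");print(L[y-2:y+h+3:3,x-2:x+w+3:4,2].round(0).astype(int))
    g=cv2.cvtColor(D["p"],cv2.COLOR_BGR2GRAY);print(g[y-2:y+h+3:3,x-2:x+w+3:4])
# predicted post tops (true cylinder top, and board plane)
for P in((0,40,43),(0,-40,43),(0,40,0),(0,-40,0)): print(P,proj(i,O+B@(np.array(P)/1000)).round(1))
```

```text
eye [ 90.7  -0.7 182.4]
z grid
[[59 58 59 59 59 59 58 59 59 58 59 59]
 [58 55  0  0  0 -1  0  0  0  0 59 59]
 [58 56 -1  0  0 -1 -1 -1  1 -1 58 60]
 [58 57  0 -1  0  0 -1 -3 -1 -1 58 59]
 [59 56 -1 -1 -2  0  0 -1 -1 -1  0 59]
 [59 58 54 -1 -1 -1 -2 -1 -1  0  0 59]
 [60 58 55 -1 -1 -1  0  0 -1 -1 -1 59]
 [60 58 55 -1 -1 -2  0 -1 -1 -1 -1 59]
 [60 58 56 54 55 55 56 55 55 55 55 59]
 [59 59 56 57 56 57 57 57 58 56 57 60]
 [59 60 58 59 59 59 60 59 59 60 59 58]
 [59 60 59 60 59 59 59 60 60 59 60 59]]
[[129 126 127 128 127 127 127 126 128 126 125 128]
 [106  96 101 103 105 106 100 100 101 104  97 121]
 [101  75 103 104 105 108 103 108 104 106  94 121]
 [112  78  95 102 103 109 103 107 104 104  94 122]
 [123  82  90 103 102 110 103 105 107 102 105 124]
 [123  85  81 103 101 107 108 108 106 103  97 124]
 [121 100  78 103 104 106 107 103 107 101 102 117]
 [118 111  79 103 102 104 109 102 106 104 104 110]
 [121 119  79 113 113 111 112 112 110 109 110 110]
 [124 125  88 108 111 110 110 110 110 109 112 109]
 [126 131 118 119 120 123 126 127 130 132 129 118]
 [125 129 136 135 138 135 133 129 126 1
[... 657 characters left out ...]
3 123 123 120 123 122 119]
 [118 116 110 107 106 106 101 105 102 101  99 103]
 [116 106 102 102 100 104  99 106 101 105  64  84]
 [119 104 105 103  99 105 100 103 105 106  66  88]
 [122 104 107  97  99 104  97 106 104 106  62  92]
 [124 108 102  98 102 102  99 107 100  95  66  99]
 [122 106 106  97 103  99  99 107 107  81  84 109]
 [118 103 105 101 105 103  98 104 108  68  94 113]
 [114 109 108 103 105 104 103 106 108  68 104 114]
 [116 108 108 104 107 105 107 109 107  81 105 120]
 [128 108 108 109 109 109 108 110 107 109 107 119]
 [130 132 135 133 134 133 131 126 123 117 109 123]]
(0, 40, 43) [[224.2 185.5]]
(0, -40, 43) [[417.3 185. ]]
(0, 40, 0) [[240.3 137.7]]
(0, -40, 0) [[401.6 137.4]]
```

Call:
step_arm(
  moves=[
    [[0.08,-0.22,-0.44,0,0.5],[0.08,-0.22,-0.44,0,0.5],[0.05,-0.13,-0.26,0,0.5],[0,0,0,0,0.5]],
  ],
)

```text
clock: 16.95
tool_pos: [0.5392, 0.1037, 0.1012]
orientation: [179.7, -1.7, -70.0]
force: [-0.1, 0.7, -1.0]
opening: 0.0118
gripper_force: 30.0
```

Call:
step_arm(
  moves=[
    [[0.05,-0.13,-0.26,0,0.5],[0,0,0,0,0.5]],
  ],
)

```text
clock: 17.15
tool_pos: [0.5399, 0.1026, 0.099]
orientation: [179.8, -1.7, -70.1]
force: [0.2, -0.8, -0.6]
opening: 0.0118
gripper_force: 30.0
```

Call:
step_arm(
  moves=[
    [[0.05,-0.13,-0.26,0,0.5],[0,0,0,0,0.5]],
  ],
)

```text
clock: 17.35
tool_pos: [0.5404, 0.1013, 0.0965]
orientation: [179.8, -1.7, -70.1]
force: [-0.5, 0.0, -1.0]
opening: 0.0115
gripper_force: 30.0
```

Call:
step_arm(
  moves=[
    [[0.05,-0.13,-0.26,0,0.5],[0,0,0,0,0.5]],
  ],
)

```text
clock: 17.55
tool_pos: [0.5408, 0.0999, 0.0938]
orientation: [179.7, -1.7, -70.1]
force: [-0.1, 0.4, -1.2]
opening: 0.0118
gripper_force: 30.0
```

```bash
python3 -c "
from sl import *
slots('/tmp/w6.npz')"
```

```text
tcp file [-41.   -0.3  48.9] slope [-5.  -0.2] edge x 12.1
slot px (406, 192, 43, 29) file [  0.6 -40.5  37.5]
slot px (199, 192, 42, 29) file [ 0.6 38.6 37.2]
```

Run:
```python
from f import *
D=np.load("/tmp/w6.npz");i={k:D[k] for k in("camera_matrix","eye","orientation")}
L=(cloud(i,D["d"])-O)@B*1000
for x,y,w,h in((199,180,42,41),(406,180,43,41)):
    print(L[y-2:y+h+3:4,x-2:x+w+3:4,2].round(0).astype(int))
for P in((0,40,43),(0,-40,43)): print(P,proj(i,O+B@(np.array(P)/1000)).round(1))
```

```text
[[37 35 35 35 36 36 34 35 35 35 34 35]
 [37 36 37 36 36 37 37 36 37 36 37 37]
 [37 37 37 37 36 37 36 37 36 36 36 36]
 [38 37 36 37 38 37 37 37 37 37 37 36]
 [36 34  1  0 34 36 35 34 32  0 36 37]
 [37 34  0 -2 37 37 37 37 33  0 36 38]
 [37 36  1 -1 41 40 39 38 35  0 -1 37]
 [37 36 33 41 41 42 41 40 -1 -1  0 38]
 [37 37 33 40 41 43 42 41 -1 -1 -1 37]
 [38 37 35 33 42 42 41 33 33 32 33 37]
 [38 37 36 37 36 35 36 36 36 36 35 38]
 [38 38 38 37 37 37 37 37 38 37 37 38]]
[[ 36  36  35  36  35  36  36  35  35  36  35  36]
 [ 37  37  36  37  37  36  37  37  36  37  37  37]
 [ 36  37  37  37  37  36  37  37  36  37  37  37]
 [ 37  37  37  37  36  37  37  37  37  37  37  37]
 [ 38  37  -1 161  33  35  37  36  -1  -1  32  36]
 [ 37  37  -1  -1  34  37  38  39  38  -1  32  36]
 [ 38  38  -1  -1  36  39  40  40  40  -1  34  36]
 [ 38  37  -2   0  38  40  41  42  41  -1  35  37]
 [ 38  38  -1   0   0  41  42  42  42  -1  35  37]
 [ 37  37  33  33  34  34  42  41  33  33  36  38]
 [ 39  36  36  36  36  35  37  36  36  36  38  39]
 [ 38  38  38  39  38  38  38  39  37  38  39  38]]
(0, 40, 43) [[212.9 216.4]]
(0, -40, 43) [[428.3 216.1]]
```

Both post tops stand through the slots (points at z 40–43 inside each slot, board top at z 37). I'll keep lowering along the posts.

Call:
step_arm(
  moves=[
    [[0.08,-0.22,-0.44,0,0.5],[0.08,-0.22,-0.44,0,0.5],[0.08,-0.22,-0.44,0,0.5],[0.08,-0.22,-0.44,0,0.5],[0,0,0,0,0.5]],
  ],
)

```text
clock: 18.1
tool_pos: [0.5438, 0.0908, 0.0757]
orientation: [179.7, -1.7, -70.1]
force: [-0.4, 0.4, -1.2]
opening: 0.0116
gripper_force: 30.0
```

Call:
step_arm(
  moves=[
    [[0.06,-0.18,-0.35,0,0.5],[0.05,-0.13,-0.26,0,0.5],[0,0,0,0,0.5]],
  ],
)

```text
clock: 18.4
tool_pos: [0.5451, 0.088, 0.07]
orientation: [179.7, -1.7, -70.1]
force: [0.3, 0.2, -0.9]
opening: 0.0116
gripper_force: 30.0
```

Call:
step_arm(
  moves=[
    [[0.03,-0.09,-0.18,0,0.5],[0,0,0,0,0.5]],
  ],
)

```text
clock: 18.6
tool_pos: [0.5456, 0.0873, 0.0685]
orientation: [179.8, -1.7, -70.0]
force: [-0.1, -0.7, -0.2]
opening: 0.0118
gripper_force: 30.0
```

Call:
step_arm(
  moves=[
    [[0.03,-0.09,-0.18,0,0.5],[0,0,0,0,0.5]],
  ],
)

```text
clock: 18.8
tool_pos: [0.5458, 0.0864, 0.0667]
orientation: [179.8, -1.7, -70.0]
force: [-0.0, -0.0, -1.3]
opening: 0.0118
gripper_force: 30.0
```

Call:
step_arm(
  moves=[
    [[0.03,-0.09,-0.18,0,0.5],[0,0,0,0,0.5]],
  ],
)

```text
clock: 19.0
tool_pos: [0.5461, 0.086, 0.0653]
orientation: [179.8, -1.7, -70.0]
force: [-3.1, 2.3, 3.3]
opening: 0.0118
gripper_force: 30.0
```

Call:
step_arm(
  moves=[
    [[0.03,-0.09,-0.18,0,0.5],[0,0,0,0,0.5]],
  ],
)

```text
clock: 19.2
tool_pos: [0.5465, 0.0856, 0.0637]
orientation: [179.8, -1.7, -70.0]
force: [-5.1, 5.3, 4.8]
opening: 0.012
gripper_force: 30.0
```

Call:
step_arm(
  moves=[
    [[0,0,0,0,3],[0,0,0,0,3],[0,0,0,0,3],[0,0,2,0,3],[-0.2,0.5,3,0,3],[-0.2,0.5,4,0,3],[0,0,0,0,3]],
  ],
)

```text
clock: 19.9
tool_pos: [0.5456, 0.096, 0.1586]
orientation: [-179.7, -1.7, -70.0]
force: [-0.8, -1.0, -0.2]
opening: 0.0299
gripper_force: 0.0
```

```bash
cat > fin.py <<'E'
from f import *
from plant import viewer,ctrl
print(ctrl.get_obs()["tool_pos"])
for n in("scene","side","wrist"):
    i=viewer.camera_info(n);p,d=viewer.snapshot(n);L=(cloud(i,d)-O)@B*1000
    b=(L[...,0]>-72)&(L[...,0]<-10)&(abs(L[...,1])<52)&(abs(L[...,1])>16)&(L[...,2]<20)&(L[...,2]>-8)
    P=L[b];A=np.c_[P[:,:2],np.ones(len(P))]
    w=np.linalg.lstsq(A,P[:,2],rcond=None)[0];print(n,len(P),"slope",np.degrees(np.arctan(w[:2])).round(1),"top z at holes",w[2].round(1))
    g=(abs(L[...,0]+38)<40)&(abs(L[...,1])<15)&(L[...,2]>30)&(L[...,2]<46);G=L[g]
    if len(G)>10:print("  ridge x",np.percentile(G[:,0],[2,98]).round(1),"y",np.percentile(G[:,1],[5,95]).round(1),"z95",np.percentile(G[:,2],95).round(1))
    c=(abs(L[...,0])<10)&(abs(abs(L[...,1])-40)<8)&(L[...,2]>20)&(L[...,2]<50);print("  post pts",c.sum(),"maxz",L[c][:,2].max().round(1) if c.any() else "")
    q=(abs(L[...,1])<13)&(L[...,0]>40)&(L[...,0]<125)&(L[...,2]>20)&(L[...,2]<115);T=L[q]
    if len(T):print("  lever x min",T[:,0].min().round(1),"zmax",T[:,2].max().round(1))
    r=(abs(abs(L[...,1])-40)<6)&(L[...,0]>15)&(L[...,0]<70)&(L[...,2]>25)&(L[...,2]<70);print("  ring pts",r.sum(),"x",np.percentile(L[r][:,0],[2,98]).round(1) if r.any() else "")
E
python3 fin.py
```

```text
[0.54555078 0.0959872  0.15859582]
scene 759 slope [0. 0.] top z at holes 6.7
  ridge x [-65.  -19.2] y [-4.5  6.9] z95 43.4
  post pts 26 maxz 44.7
  lever x min 96.3 zmax 108.2
  ring pts 29 x [37.7 49.4]
side 697 slope [-0.2  0.1] top z at holes 5.6
  ridge x [-63.9 -16.1] y [-7.1  4.1] z95 43.7
  post pts 25 maxz 46.2
  lever x min 98.1 zmax 107.4
  ring pts 2 x [35.8 37.5]
wrist 7468 slope [0.1 0.1] top z at holes 5.3
  ridge x [-60.5 -13.1] y [-6.   4.6] z95 40.0
  post pts 761 maxz 43.1
  lever x min 99.5 zmax 105.3
  ring pts 1480 x [38.6 53.3]
```

The board lies flat (top face 6 mm above the cover, slope about 0°), with both posts through it and the rings still open. Next I'll shut the lever.

Call:
step_arm(
  moves=[
    [[0,0,4,0,0],[0,0,4,0,0],[0.6,-1.8,3.5,0,0],[0.6,-1.8,0,0,0],[0.6,-1.8,0,0,0],[0.6,-1.8,0,0,0],[0.6,-1.9,0,0,0],[0,0,-2,0,0],[0,0,0,0,0]],
  ],
)

```text
clock: 20.95
tool_pos: [0.5707, 0.0026, 0.2444]
orientation: [179.4, -1.7, -70.1]
force: [0.4, 0.1, 0.3]
opening: 0.0008
gripper_force: 0.0
```

Call:
step_arm(
  moves=[
    [[0.45,0.2,-1,0,0],[0,0,-1,0,0],[0,0,-1,0,0],[0,0,-0.8,0,0],[0,0,-0.8,0,0]],
  ],
)

```text
clock: 21.45
tool_pos: [0.5774, 0.007, 0.2029]
orientation: [179.9, -1.7, -70.0]
force: [-3.1, 8.6, 10.4]
opening: 0.0005
gripper_force: 5.1
```

Call:
step_arm(
  moves=[
    [[0,0,-0.8,0,0],[0,0,-0.8,0,0],[0,0,-0.8,0,0]],
  ],
)

```text
clock: 21.75
tool_pos: [0.5775, 0.0065, 0.1784]
orientation: [179.9, -1.7, -70.0]
force: [0.2, 2.2, 2.2]
opening: 0.0004
gripper_force: 1.3
```

Force is falling as it nears the centre; carry on down to the home height (~0.141).

Call:
step_arm(
  moves=[
    [[0,0,-0.8,0,0],[0,0,-0.8,0,0],[0,0,-0.8,0,0],[0,0,-0.8,0,0],[0,0,-0.4,0,0],[0,0,0,0,0]],
  ],
)

```text
clock: 22.35
tool_pos: [0.5765, 0.0054, 0.1413]
orientation: [179.7, -1.7, -70.1]
force: [0.2, 0.7, -0.4]
opening: 0.0004
gripper_force: 0.0
```

Call:
step_arm(
  moves=[
    [[0,0,4,0,0],[0,0,5,0,0],[0,0,5,0,0],[0,0,0,0,0],[0,0,0,0,0]],
  ],
)

```text
clock: 22.85
tool_pos: [0.5777, 0.0058, 0.2843]
orientation: [-180.0, -1.7, -70.1]
force: [0.2, -0.3, -0.8]
opening: 0.0005
gripper_force: 0.0
```

```bash
python3 fin.py
python3 - <<'E'
from f import *
from plant import viewer
for n in("scene","side","wrist"):
    i=viewer.camera_info(n);_,d=viewer.snapshot(n);L=(cloud(i,d)-O)@B*1000
    r=(abs(abs(L[...,1])-40)<6)&(L[...,0]>-12)&(L[...,0]<70)&(L[...,2]>25)&(L[...,2]<70);print(n,r.sum(),"rings x",np.percentile(L[r][:,0],[2,98]).round(1) if r.any() else "")
    b=(abs(L[...,1])<8)&(L[...,0]>55)&(L[...,0]<120)&(L[...,2]>15)&(L[...,2]<120);print(" lever x",L[b][:,0].min().round(1),"z",np.percentile(L[b][:,2],[5,98]).round(1))
E
```

```text
[0.57767519 0.00584351 0.28428916]
scene 823 slope [-0.4  0.1] top z at holes 6.5
  ridge x [-64.9 -17.2] y [-4.9  6.5] z95 42.4
  post pts 53 maxz 49.8
  lever x min 61.3 zmax 44.0
  ring pts 50 x [15.1 28.2]
side 693 slope [0.2 0. ] top z at holes 5.9
  ridge x [-63.8 -16. ] y [-6.5  4.5] z95 42.8
  post pts 33 maxz 49.6
  lever x min 62.8 zmax 44.2
  ring pts 30 x [15.3 29.9]
wrist 5 slope [-38.4  88. ] top z at holes 470.8
  ridge x [-17.9 -12.2] y [-1. -0.] z95 39.3
  post pts 0 maxz 
  lever x min 65.9 zmax 41.2
  ring pts 99 x [30.  32.9]
scene 130 rings x [-4.3 28.1]
 lever x 61.3 z [34.1 43. ]
side 82 rings x [-3.1 29.3]
 lever x 63.8 z [31.2 44.4]
wrist 98 rings x [29.8 32.9]
 lever x 67.3 z [34.1 40.2]
```

The lever is home, the rings are shut, the board is flat on the cover, and the arm is clear.

```bash
python3 -c "
from plant import close_job
print(close_job())"
```

```text
the job is handed in; nothing more can be done
None
```

The job is handed in at about 23 s on the robot's clock; the last camera measurements showed the board flat on both posts with its grip outward, the lever home, the rings shut over the posts and the arm clear, but the hand-in returned no verdict.

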